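# Clamp a brass rail to the ratchet's set torque

### The arm

A 6-joint arm with a two-finger parallel gripper is mounted at the origin on the work surface. World frame = base frame: x ahead of the robot, y to its left, z up, the work surface at z = 0. Lengths are in m, angles in rad, forces in N, time in s.
With the tool pointing down it reaches from about 0.375 to 0.975 m from the base axis. Payload 3.8 kg.
Tool frame: the origin (TCP) lies on the centre line of the jaws, within the pads' length; the fingertips stand manip.nose_length ahead of it and the grasp point (between the pads) lies 8 mm behind it (manip.nose_length is the distance from the TCP to the fingertips, in m); z points along the fingers, y is the line along which they close (so a half turn about z gives the same grasp; the last joint's range is limited). The gripper opens to 88 mm and grips with 3 to 60 N. Pads are 18 mm wide; open, the fingers measure 123 mm over their backs; the gripper's body (75 mm by 187 mm) begins 45 mm behind the grasp point.
Start: joints at [1.099, 0.264, 1.604, -0, 1.274, -0.037], TCP at [0.284, 0.612, 0.25] pointing down, gripper open.
Joint ranges: [-2.63, 2.63], [-0.94, 2.18], [0.31, 2.57], [-1.31, 4.45], [0, 2.66], [-2.55, 2.55]. Speed limits (rad/s): [2.57, 2.57, 3.14, 3.14, 3.14, 3.14].

### API

Orientations are given as a unit quaternion [w, x, y, z].
In Python, from bench import monitor, read_camera, manip gives the robot as it stands.
- The arm moves only by the tool step_arm, never from a script. Its argument "plan" is text: rows parted by semicolons, each of 6 numbers parted by spaces: the shift along the tool's x, y, z scaled (see below), then the turn, a rotation vector about the tool's x, y, z scaled (see below). In form: x y z rx ry rz; .... A call has 1 to 8 rows; each row shifts and turns the commanded pose from where the row before left it, along the tool's axes as they then stand; what a row does not reach is not made up. The controller multiplies each number of a shift by 0.25 m and each number of a turn by pi/2 rad. A row lasts 1/10 s, in which the tool goes at most 50 mm and 8.59 degrees, less where a joint would pass 70% of its speed; a pose out of reach is approached as far as the arm can. A call with a number of a shift or a turn outside -1 to 1 is refused whole. A call with a gripper value outside its range is refused whole. "claw" is the opening, from -1 (shut) to 1 (fully open), set as the call begins (left out, the last holds). The fingers move at their own pace and stop on an object; "newtons" is the grip in N (left out, the last holds). Time passes only in rows, so rows that do not move let the fingers close. It gives the time, the measured TCP pose, the force, the opening and the grip force at its end, in the units of the state.
- monitor.read_state(): the state, without advancing time (a new reading comes with each control period).
- read_camera(name): name is "scene" or "top" or "wrist"; returns a dict with "img" (400x640x3 uint8, red, green, blue), "mtx" (3x3 intrinsics, pixels), "k1" (the pictures are not rectified: a ray, as slopes to the right and down, at radius r is drawn at 1 + k1 r^2 times it, then the intrinsics apply), "view" (4x4, takes a point from world to camera coordinates). Camera axes: x right, y down, z forward; pixel columns grow to the right and rows downward; lengths in m; the calibration is good to about 2 mm. A picture is of the moment at which its call begins. There is no depth.
- manip.sign_off(): hands the job in; it is judged then, once.
The state is a dict: "t": time; "q": joint angles; "qvel": joint speeds; "effort": joint torques, N m; "ee_pos": TCP position; "tool_rot": TCP orientation; "wrist_force": force on the tool from outside, world axes, zero at the start; "ft_torque": the same for the moment, N m; "grip_width": finger opening in m; "grasp_force": force on a finger pad.
Only numpy, scipy, OpenCV 4.12 (cv2) and the standard library are available. Lean on these libraries where they do the work, as an engineer would, in place of code of your own. Each camera call takes 0.05 s, during which the arm holds its last target. There are 200 camera calls.

### The job

Take the long brass rail off its wooden rest and slide it flat, end first, into the slot of the small screw-down clamp until it is fully home against the end stop, pressing gently (the stop must not be rammed), and let go of it. Then turn the clamp's ratchet knob clockwise (seen from above) until the foot is tight on the rail and the knob slips at its set torque; let it slip a little, no more than a sixth of a turn (60 degrees) in all, and leave the rail clamped. Leave everything else on the bench alone.

Things in the scene. Friction and masses are not known exactly. Their poses are not given: they have to be found in the camera images.
- bar: The long brass rail: a plain hollow bar 150 x 22 x 14 mm (x, y, z), about 0.25 kg, the same either end, with four dark dots along its top. Origin at the centre of its underside; x along its length. It starts lying across the wooden rest with both ends overhanging by 45 mm. (The brass block of the same section but only 55 mm long is a bystander.)
- rest: Flat wooden block, 60 x 60 x 16 mm, fixed to the bench, on which the rail lies. Origin at the centre of its underside.
- clamp: Small blue screw-down clamp, fixed to the bench. Origin on the bench, right under the vertical screw axis; z up; x from the slot's open mouth to the column at the back: the rail goes in along +x, centred on y = 0. Base plate x -75 to 90 mm, y +-40, 12 thick. Blue overhead arm 76 to 100 mm above the bench, x -20 to 72, y +-22; column under it from x = 38. Only the collar and knob stand higher.
- slot_mouth (a point): Centre of the slot's mouth, on the front edge of the anvil's flat top (24 mm above the bench, clamp x -75 mm). On the anvil guide rails, 10 mm high and 27 apart inside, run on from clamp x -58 mm, after flared lead-ins 34 mm apart here. A steel end stop, 26 wide, 22 high, reset for each job, stands with its face 89 to 109 mm in from here (its centre stop_c0 3 mm behind): feel for it, under 25 N. Axes as the clamp's.
- knob_grip (a point): On the vertical axis of the ratchet knob, 132 mm above the bench, at the height to grip (fixed, does not turn). Knob: dark knurled cylinder, 40 mm in diameter, 114 to 146 mm above the bench, white line on top; grip at any yaw, regrasp to turn further; it keeps its height. It slips on the screw at 0.45 N m (steady, no notches, either way). Grip it with 30 N or more.
- screw_axis (a point): On the screw axis, 76 mm up, under the overhead arm. The knob turns the screw, which drives a round steel foot, 16 mm across, straight down 4.2 mm per radian. The foot starts 2 to 9 mm above a rail in the slot (rail top 38 mm up). Turning freely takes 0.24 N m; with the foot on the rail this climbs to 0.45 within about 0.3 rad. The torque left in a hand that has stopped shifts by 0.2 N m too (counter-clockwise from above).
- collar (a point): On the axis, top of the screw's light metal collar below the knob: 48 mm in diameter, 100 to 113 mm up, black mark from its side onto its top edge, under the knob's white line at the start (ratchet_c1 and screw_c1 lie under them, 12 mm off the axis). The point itself does not turn. The collar turns with the screw, so while the knob slips the white line runs ahead of the still mark. The screw stays tight when let go.
- screwdriver: Bystander: screwdriver lying on the bench, 160 mm long.
- oring: Bystander: flat black rubber ring, 68 mm across.
- offcut: Bystander: short brass block, 55 x 22 x 14 mm.
- jar: Bystander: white jar with a black lid, 56 mm across, 80 mm tall.
- spanner: Bystander: spanner lying on the bench, 150 mm long.
Mind the look-alikes: they are no part of the job. What is meant by the bar is not turquoise, and is the larger of those in its own colour.

How it is judged:
By the outcome, as a careful person would: the job done as asked, in the order asked, and still so for the second after the job is handed in, with the robot touching nothing.
It also fails if it takes over 72 s, if anything falls off the work surface, if the arm or the gripper's body presses on something with over 40 N, if the wrist force passes 120 N, or if a joint passes its speed limit or range.

## Working session

There is one attempt and no reset: what is moved stays moved. The work goes in short steps, Python scripts to look and compute and a tool call to move; the robot and the scene stay as the last step left them, time stands still between calls to the robot, and variables do not carry over. Pictures are saved under pics/ and viewed, at most 10 in all, crops included, and the job is handed in when it is done.

Besides the shell and the picture viewer there is one more tool, called as name(argument=value, ...), one argument or row to a line, values as JSON. step_arm: Moves the arm, as the interface text tells. Shifts and turns lie within -1 to 1; 1 stands for 0.25 m of shift or pi/2 rad of turn. Its arguments: {"type":"object","properties":{"plan":{"type":"string"},"claw":{"type":"number"},"newtons":{"type":"number"}},"required":["plan"]}

```bash
ls; mkdir -p pics; cat > h.py <<'E'
import numpy as np, cv2
from bench import monitor, read_camera, manip
from scipy.spatial.transform import Rotation as R
def ray(c,px):
    K=np.array(c['mtx']);V=np.array(c['view']);k=c['k1']
    d=np.array([(px[0]-K[0,2])/K[0,0],(px[1]-K[1,2])/K[1,1]]);u=d.copy()
    for _ in range(30): u=d/(1+k*(u@u))
    o=-V[:3,:3].T@V[:3,3]; return o,V[:3,:3].T@np.array([u[0],u[1],1.])
def onz(c,px,z):
    o,d=ray(c,px); return o+d*(z-o[2])/d[2]
def proj(c,p):
    V=np.array(c['view']);q=V[:3,:3]@np.array(p)+V[:3,3];u=q[:2]/q[2];u=u*(1+c['k1']*(u@u));K=np.array(c['mtx'])
    return np.array([K[0,0]*u[0]+K[0,2],K[1,1]*u[1]+K[1,2]])
def save(c,n): cv2.imwrite('pics/'+n+'.png',c['img'][:,:,::-1])
E
python3 - <<'E'
from h import *
import pickle
D={}
for n in ['top','scene']:
    D[n]=read_camera(n)
pickle.dump(D,open('D.pkl','wb'))
save(D['top'],'top0');save(D['scene'],'scene0')
for n in D:print(n,D[n]['mtx'],D[n]['k1'],D[n]['view'])
print(monitor.read_state(),manip.nose_length)
E
```

```text
pics
top [[434.05163058   0.         322.45575381]
 [  0.         434.05163058 199.17888114]
 [  0.           0.           1.        ]] -0.09218203892392964 [[ 0.00527279 -0.99979651 -0.01947163  0.00579097]
 [-0.98231591 -0.00153428 -0.18722475  0.55877994]
 [ 0.18715678  0.02011448 -0.9821241   1.35484118]
 [ 0.          0.          0.          1.        ]]
scene [[457.38680559   0.         323.83070021]
 [  0.         457.38680559 198.57846493]
 [  0.           0.           1.        ]] -0.058719150783409606 [[ 0.78480021  0.6197399   0.0033306  -0.42163509]
 [ 0.44686136 -0.56213748 -0.69592843 -0.18113299]
 [-0.42942236  0.54765309 -0.71810343  1.5533995 ]
 [ 0.          0.          0.          1.        ]]
{'t': 0.1, 'q': array([ 1.09913570e+00,  2.64670224e-01,  1.60522394e+00,  1.10406056e-05,
        1.27371001e+00, -3.68978444e-02]), 'qvel': array([ 0.00133816, -0.00158533, -0.00287258, -0.0003443 , -0.00119489,
       -0.00177716]), 'effort': array([ 1.36940625e-04, -5.03614533e+01, -3.58074653e+01,  7.30489567e-02,
        2.33335316e-02, -8.69477230e-05]), 'ee_pos': array([0.28402299, 0.6116551 , 0.2485249 ]), 'tool_rot': array([-2.58103543e-04,  2.15674856e-01,  9.76464718e-01, -9.72090611e-04]), 'wrist_force': array([-0.13603808,  0.15436992, -0.35561229]), 'ft_torque': array([0.04520179, 0.04780811, 0.02074524]), 'grasp_force': 0.0, 'grip_width': 0.08773700673020583} 0.011
```

View pics/top0.png

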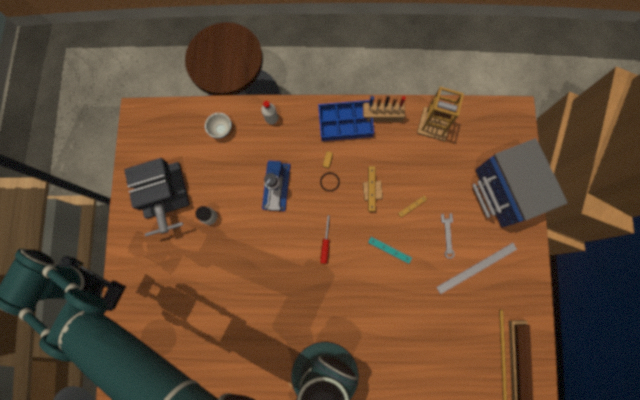

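View pics/scene0.png

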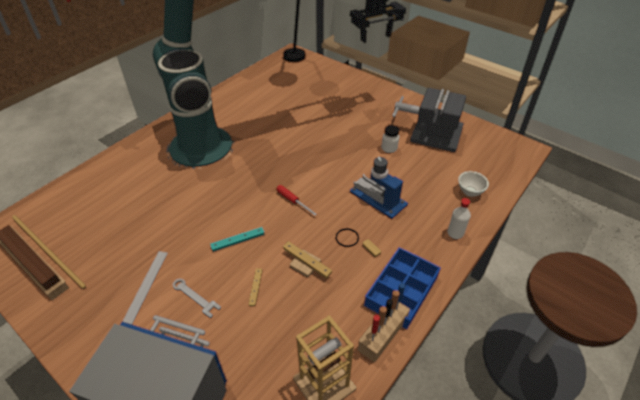

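Candidates for the rail in the top view are:
- the brass bar on the rest, (372,189)
- the brass offcut, (327,160)
- the yellow strip, (413,206)
- the turquoise bar, (390,250)
- the long yellow stick, (502,350)

I choose (372,189): it is on wood, has dots, and is the larger brass one. Next is a close crop to check it and the clamp.

```bash
python3 - <<'E'
from h import *
import pickle
D=pickle.load(open('D.pkl','rb'))
a=cv2.resize(D['top']['img'][145:225,250:430],None,fx=4.4,fy=4.4,interpolation=cv2.INTER_CUBIC)
b=cv2.resize(D['scene']['img'][145:285,270:430],None,fx=1.7,fy=1.7,interpolation=cv2.INTER_CUBIC)
im=np.zeros((a.shape[0]+b.shape[0],a.shape[1],3),np.uint8);im[:a.shape[0]]=a;im[a.shape[0]:,:b.shape[1]]=b
cv2.imwrite('pics/crop0.png',im[:600,:,::-1])
t=D['top']
hsv=cv2.cvtColor(t['img'],cv2.COLOR_RGB2HSV)
def comp(m,x0,x1,y0,y1):
    k=np.zeros_like(m);k[y0:y1,x0:x1]=m[y0:y1,x0:x1]
    n,l,s,c=cv2.connectedComponentsWithStats(k);i=1+np.argmax(s[1:,4])
    cn,_=cv2.findContours((l==i).astype(np.uint8),cv2.RETR_EXTERNAL,cv2.CHAIN_APPROX_NONE)
    return s[i],c[i],cv2.minAreaRect(max(cn,key=cv2.contourArea))
print('px',hsv[178,372],hsv[205,372],hsv[190,364],hsv[190,285],hsv[206,268])
m=cv2.inRange(hsv,(18,110,120),(30,255,255))
s,c,r=comp(m,355,390,155,225);print('bar',s,c,r)
bp=cv2.boxPoints(r);print([onz(t,p,.03)[:2].round(4) for p in bp], onz(t,r[0],.03))
m=cv2.inRange(hsv,(100,100,40),(130,255,255))
s,c,r=comp(m,255,300,150,225);print('clampblue',s,c,r)
print([onz(t,p,.012)[:2].round(4) for p in cv2.boxPoints(r)])
E
```

```text
px [ 18 172 168] [ 17 157 159] [ 16 132 164] [112 138  59] [ 15  20 127]
bar [368 167   7  44 227] [371.18942731 188.56387665] ((371.0, 188.5), (43.0, 6.0), 90.0)
[array([ 0.6728, -0.1435]), array([ 0.6729, -0.1635]), array([ 0.5273, -0.161 ]), array([ 0.5272, -0.1413])] [ 0.59933058 -0.15229095  0.03      ]
clampblue [267 162  23  47 339] [279.60471976 176.56047198] ((276.1837158203125, 184.39242553710938), (21.28998374938965, 45.134769439697266), 6.519801616668701)
[array([0.5443, 0.2072]), array([0.6997, 0.1945]), array([0.691 , 0.1219]), array([0.5363, 0.136 ])]
```

View pics/crop0.png

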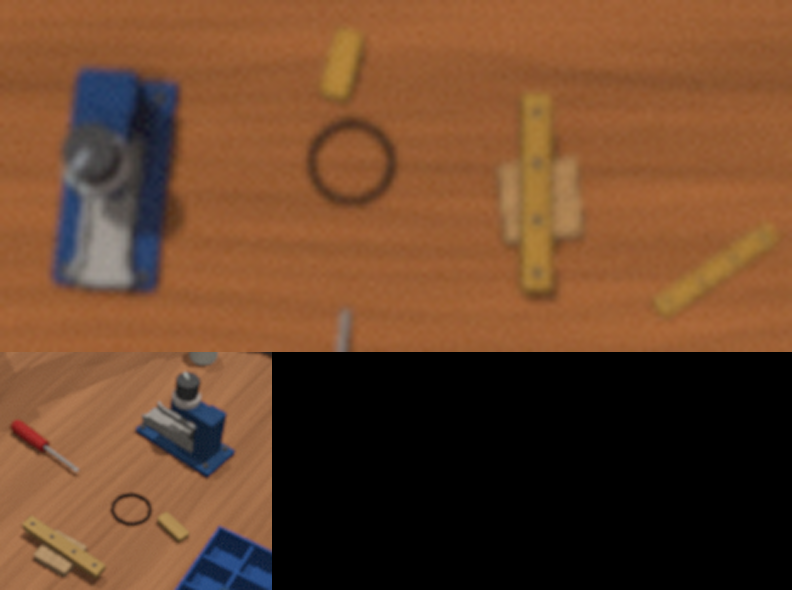

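The crop confirms it: the four-dot brass rail lies on its rest at (372,189). The clamp is at (275,187), with its mouth facing the robot and its column away. I'll turn the tool and move over the rail.

step_arm(
  plan="0 0 0 0 0 -0.0922; 0 0 0 0 0 -0.0922; 0 0 0 0 0 -0.0922; -0.06 -0.17 0 0 0 0; -0.06 -0.17 0 0 0 0; -0.06 -0.17 0 0 0 0; -0.06 -0.17 0 0 0 0; -0.06 -0.17 0 0 0 0",
  claw=1,
  newtons=60,
)

```text
t: 0.9
ee_pos: [0.3592, 0.3978, 0.2491]
tool_rot: [-0.0, -0.0, 1.0, -0.0]
wrist_force: [0.5, 0.4, 0.3]
grip_width: 0.0879
grasp_force: 0.0
```

step_arm(
  plan="-0.06 -0.17 0 0 0 0; -0.06 -0.17 0 0 0 0; -0.06 -0.17 0 0 0 0; -0.06 -0.17 0 0 0 0; -0.06 -0.17 0 0 0 0; -0.06 -0.17 0 0 0 0; -0.06 -0.17 0 0 0 0; -0.06 -0.17 0 0 0 0",
)

```text
t: 1.7
ee_pos: [0.4791, 0.0578, 0.2495]
tool_rot: [-0.0, 0.0, 1.0, 0.0]
wrist_force: [-0.2, -0.1, -0.3]
grip_width: 0.0883
grasp_force: 0.0
```

step_arm(
  plan="-0.06 -0.17 0 0 0 0; -0.06 -0.17 0 0 0 0; -0.06 -0.17 0 0 0 0; -0.06 -0.17 0 0 0 0; -0.06 -0.17 0 0 0 0; 0 0 0 0 0 0; 0 0 0 0 0 0",
)

```text
t: 2.4
ee_pos: [0.5536, -0.1535, 0.2488]
tool_rot: [-0.001, 0.001, 1.0, 0.001]
wrist_force: [-0.2, 0.3, 0.2]
grip_width: 0.0878
grasp_force: 0.0
```

```bash
python3 - <<'E'
from h import *
import pickle
w=read_camera('wrist');pickle.dump(w,open('w1.pkl','wb'));save(w,'w1')
s=monitor.read_state();print(s['t'],s['ee_pos'],s['tool_rot'],s['wrist_force'],R.from_quat(s['tool_rot'],scalar_first=True).as_matrix().round(4))
print(w['mtx'],w['view'])
E
```

```text
2.45 [ 0.55346314 -0.15253523  0.24896405] [-8.09823325e-04  5.67394920e-04  9.99999361e-01  5.48550889e-04] [-0.06579711  0.70980052 -0.88057224] [[-1.      0.0011 -0.0016]
 [ 0.0011  1.      0.0011]
 [ 0.0016  0.0011 -1.    ]]
[[339.59102598   0.         323.73704077]
 [  0.         339.59102598 197.84329676]
 [  0.           0.           1.        ]] [[ 2.18995989e-03  9.99996963e-01  1.13058654e-03  1.52139503e-01]
 [ 9.66625776e-01 -2.40651402e-03  2.56181219e-01 -5.71415129e-01]
 [ 2.56183162e-01  5.31827497e-04 -9.66628111e-01  2.45616252e-01]
 [ 0.00000000e+00  0.00000000e+00  0.00000000e+00  1.00000000e+00]]
```

View pics/w1.png

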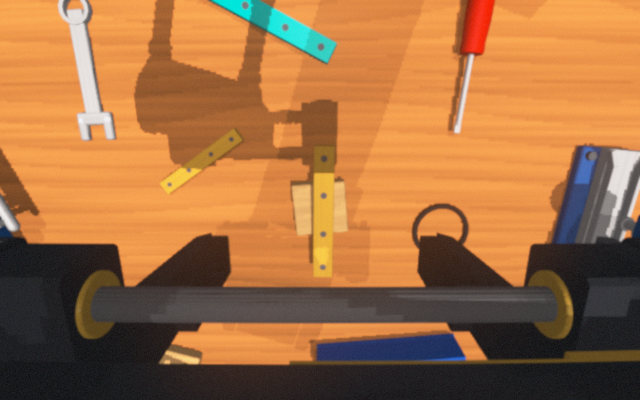

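The wrist view shows the rail from (323,147), the end nearer the robot, to (323,277), almost parallel to world x. The rest lies under it. I'll measure it exactly.

```bash
python3 - <<'E'
from h import *
import pickle
w=pickle.load(open('w1.pkl','rb'));hsv=cv2.cvtColor(w['img'],cv2.COLOR_RGB2HSV)
print(hsv[180,323],hsv[210,300],hsv[260,323],hsv[152,320])
m=cv2.inRange(hsv,(19,150,100),(32,255,255));k=np.zeros_like(m);k[140:285,300:345]=m[140:285,300:345]
k=cv2.morphologyEx(k,cv2.MORPH_OPEN,np.ones((3,3)))
cn,_=cv2.findContours(k,cv2.RETR_EXTERNAL,cv2.CHAIN_APPROX_NONE);c=max(cn,key=cv2.contourArea)
print(cv2.boundingRect(c))
P=np.array([onz(w,p[0].astype(float),.030)[:2] for p in c]).astype(np.float32)
print(cv2.minAreaRect(P*1000), P.min(0),P.max(0))
print(cv2.boxPoints(cv2.minAreaRect(P*1000)))
g=cv2.cvtColor(w['img'],cv2.COLOR_RGB2HSV)[:,:,2]
for x0,y0 in [(323,158),(323,196),(323,234),(323,268)]:
    a=g[y0-7:y0+8,x0-7:x0+8].astype(float);wt=np.clip(np.median(a)*.8-a,0,None);yy,xx=np.mgrid[-7:8,-7:8]
    p=(x0+(wt*xx).sum()/wt.sum(),y0+(wt*yy).sum()/wt.sum());print(p,onz(w,p,.03))
E
```

```text
[ 21 184 238] [ 17 132 231] [ 22 183 249] [ 18 179 145]
(314, 173, 20, 104)
((615.6500244140625, -154.0469970703125), (20.4271183013916, 120.14089965820312), 89.44727325439453) [ 0.55562407 -0.16482787] [ 0.6757262  -0.14348589]
[[ 555.4839  -163.6806 ]
 [ 675.61914 -164.83957]
 [ 675.81616 -144.41339]
 [ 555.6809  -143.25443]]
(np.float64(323.69668246445497), np.float64(158.30331753554503)) [ 0.5400493  -0.15339876  0.03      ]
(np.float64(323.18037416166607), np.float64(195.32880338863396)) [ 0.5800129  -0.15404262  0.03      ]
(np.float64(322.76717631120573), np.float64(233.77724017805303)) [ 0.6240239  -0.15461577  0.03      ]
(np.float64(322.2968789647298), np.float64(266.8480081197666)) [ 0.66417792 -0.15526999  0.03      ]
```

step_arm(
  plan="0.006 -0.004 0.16 0 0 0.0094; 0 0 0.16 0 0 0; 0 0 0.16 0 0 0; 0 0 0.16 0 0 0; 0 0 0.16 0 0 0; 0 0 0.128 0 0 0; 0 0 0 0 0 0; 0 0 0 0 0 0",
)

```text
t: 3.25
ee_pos: [0.552, -0.1523, 0.0177]
tool_rot: [-0.001, 0.007, 1.0, 0.0]
wrist_force: [0.6, 0.3, 0.5]
grip_width: 0.0882
grasp_force: 0.0
```

step_arm(
  plan="0 0 0 0 0 0; 0 0 0 0 0 0; 0 0 0 0 0 0; 0 0 0 0 0 0; 0 0 0 0 0 0; 0 0 0 0 0 0; 0 0 0 0 0 0; 0 0 0 0 0 0",
  claw=-1,
  newtons=60,
)

```text
t: 4.05
ee_pos: [0.5525, -0.1539, 0.0176]
tool_rot: [-0.0, 0.008, 1.0, 0.0]
wrist_force: [0.1, -0.2, -0.2]
grip_width: 0.0264
grasp_force: 0.0
```

step_arm(
  plan="0 0 0 0 0 0; 0 0 0 0 0 0; 0 0 0 0 0 0; 0 0 0 0 0 0",
)

```text
t: 4.45
ee_pos: [0.5525, -0.1539, 0.0176]
tool_rot: [-0.0, 0.007, 1.0, 0.0]
wrist_force: [0.0, -0.4, -0.7]
grip_width: 0.0208
grasp_force: 60.0
```

step_arm(
  plan="0 0 -0.04 0 0 0; 0 0 -0.16 0 0 0; 0 0 -0.16 0 0 0; 0 0 -0.16 0 0 0; 0 0 -0.16 0 0 0; 0 0 -0.04 0 0 0; 0 0 0 0 0 0; 0 0 0 0 0 0",
)

```text
t: 5.25
ee_pos: [0.5512, -0.1534, 0.1956]
tool_rot: [-0.002, 0.008, 1.0, 0.001]
wrist_force: [-0.9, 0.3, -3.6]
grip_width: 0.0213
grasp_force: 60.0
```

step_arm(
  plan="-0.04 0.1 -0.048 0 0 0; -0.04 0.14 -0.048 0 0 0; -0.04 0.14 -0.048 0 0 0; -0.04 0.14 -0.048 0 0 0; -0.04 0.14 -0.048 0 0 0; -0.04 0.14 -0.048 0 0 0; -0.04 0.12 -0.048 0 0 0; 0 0.05 0 0 0 0",
)

```text
t: 6.05
ee_pos: [0.6266, 0.0903, 0.2797]
tool_rot: [-0.001, 0.006, 1.0, 0.0]
wrist_force: [0.9, -0.3, -3.4]
grip_width: 0.0214
grasp_force: 60.0
```

step_arm(
  plan="0 0 0 0 0 0; 0 0 0 0 0 0; 0 0 0 0 0 0",
)

```text
t: 6.35
ee_pos: [0.6252, 0.0861, 0.2798]
tool_rot: [-0.002, 0.008, 1.0, -0.0]
wrist_force: [-0.1, 0.3, -2.3]
grip_width: 0.0211
grasp_force: 60.0
```

```bash
python3 - <<'E'
from h import *
import pickle
w=read_camera('wrist');pickle.dump(w,open('w2.pkl','wb'));save(w,'w2')
s=monitor.read_state();print(s['ee_pos'],s['wrist_force'],s['ft_torque'])
E
```

```text
[0.62542367 0.08603893 0.28031654] [ 0.23892256 -0.93446179 -2.08783327] [ 0.0472785   0.11076417 -0.03163281]
```

View pics/w2.png

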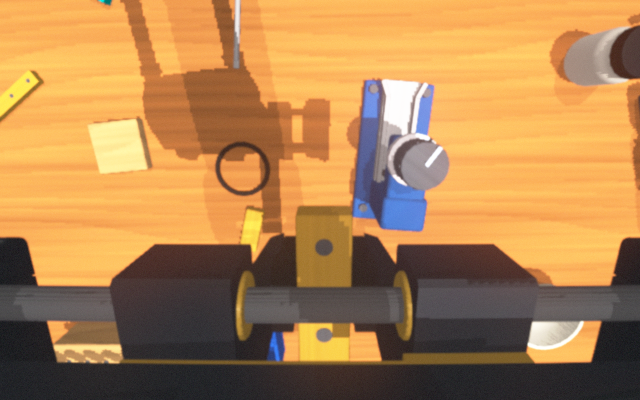

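The picture shows the clamp: base front corners about (365,81) and (434,84), anvil between them, knob top about (420,163) with its white line toward the upper right. The rail is held straight.

```bash
python3 - <<'E'
from h import *
import pickle
w=pickle.load(open('w2.pkl','rb'));hsv=cv2.cvtColor(w['img'],cv2.COLOR_RGB2HSV)
# knob circle: dark low-saturation
m=((hsv[:,:,2]<125)&(hsv[:,:,1]<70)).astype(np.uint8)*255
k=np.zeros_like(m);k[125:200,380:455]=m[125:200,380:455];k=cv2.morphologyEx(k,cv2.MORPH_CLOSE,np.ones((9,9)))
c=max(cv2.findContours(k,0,1)[0],key=cv2.contourArea);(x,y),r=cv2.minEnclosingCircle(c);print('knob',x,y,r,cv2.boundingRect(c),onz(w,(x,y),.146),'expected r px',np.linalg.norm(proj(w,onz(w,(x,y),.146)+[0,.02,0])-[x,y]))
b=cv2.inRange(hsv,(100,110,40),(130,255,255));k=np.zeros_like(b);k[70:235,345:445]=b[70:235,345:445]
c=max(cv2.findContours(k,0,1)[0],key=cv2.contourArea)
# left edge & front edges of blue
L=[];
for yy in range(90,200,5):
    xs=np.where(k[yy])[0]
    if len(xs): L.append(onz(w,(xs[0]-.5,yy),.012)[:2])
L=np.array(L);p=np.polyfit(L[:,0],L[:,1],1);print('left edge slope deg',np.degrees(np.arctan(p[0])),'resid',np.std(np.polyval(p,L[:,0])-L[:,1]),'y at .6',np.polyval(p,.6))
F=[]
for xx in list(range(367,380))+list(range(422,433)):
    ys=np.where(k[:,xx])[0]
    if len(ys):F.append(onz(w,(xx,ys[0]-.5),.012)[:2])
F=np.array(F);p=np.polyfit(F[:,1],F[:,0],1);print('front slope',np.degrees(np.arctan(p[0])),F.round(4)[[0,5,12,-8,-1]])
cv2.imwrite('pics/cl2.png',cv2.resize(w['img'][70:240,340:460,::-1],None,fx=3.5,fy=3.5,interpolation=cv2.INTER_CUBIC))
E
```

```text
knob 405.0 170.0 38.28847885131836 (380, 135, 51, 65) [0.60948131 0.15124637 0.146     ] expected r px 24.874071791653805
left edge slope deg -4.935651353235242 resid 0.025420276772192642 y at .6 0.14558561221850547
front slope 11.114595150235274 [[0.5319 0.136 ]
 [0.532  0.1416]
 [0.5501 0.1991]
 [0.5501 0.2014]
 [0.5382 0.2087]]
```

View pics/cl2.png

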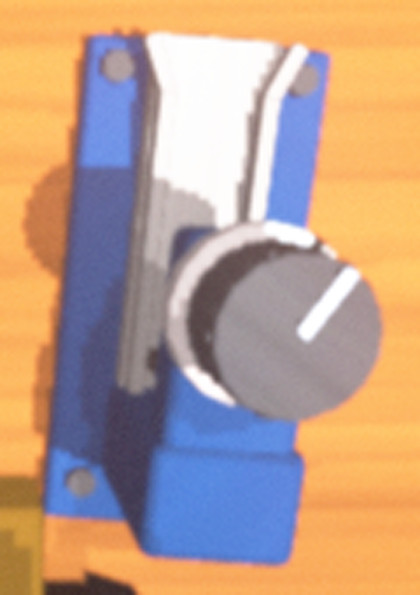

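The enlarged clamp shows the knob disc centre at crop (298,335), which is image pixel (425,166). The base corners are at (365.1,80.3), (433.7,84.9) and (353.4,217.1).

```bash
python3 - <<'E'
from h import *
import pickle
w=pickle.load(open('w2.pkl','rb'))
k=onz(w,(425.1,165.7),.146)
fl,fr,rl=[onz(w,p,.012) for p in [(365.1,80.3),(433.7,84.9),(353.4,217.1)]]
print('knob',k,'corners',fl,fr,rl)
d=rl-fl;print('len',np.linalg.norm(d),'yaw',np.degrees(np.arctan2(d[1],d[0])));e=fr-fl;print('w',np.linalg.norm(e),'yaw',np.degrees(np.arctan2(-e[0],e[1])))
a=np.radians(-5);X=np.array([np.cos(a),np.sin(a),0])
print('mouth from corners',(fl+fr)/2,'origin',(fl+fr)/2+.075*X,'mouth from knob',k-.075*X)
# anvil front edge
for p in [(148,36),(307,48)]:
  print('anvil/guide front',onz(w,(340+p[0]/3.5,70+p[1]/3.5),.034))
# held rail: dots on top; check tilt using its visible end edges
s=monitor.read_state();T=s['ee_pos'];print(T)
for p in [(324,247),(324,335)]: print(onz(w,p,T[2]+.015))
E
```

```text
knob [0.60623054 0.16721402 0.146     ] corners [0.53058559 0.13382637 0.012     ] [0.53650094 0.21167438 0.012     ] [0.6921897  0.12157804 0.012     ]
len 0.16206760636715717 yaw -4.334286557545628
w 0.07807243250081311 yaw -4.345321960052412
mouth from corners [0.53354327 0.17275038 0.012     ] origin [0.60825787 0.16621369 0.012     ] mouth from knob [0.53151594 0.1737507  0.146     ]
anvil/guide front [0.53246995 0.14960022 0.034     ]
anvil/guide front [0.53654688 0.19836262 0.034     ]
[0.62542367 0.08603893 0.28031654]
[0.61144619 0.08629275 0.29531654]
[0.65015886 0.08568807 0.29531654]
```

step_arm(
  plan="0 0 0 0 0 0.039; 0.1 0.04 0 0 0 0; 0.15 0.05 0 0 0 0; 0.16 0.05 0 0 0 0; 0.16 0.05 0 0 0 0; 0.16 0.05 0 0 0 0; 0.16 0.05 0 0 0 0; 0.1 0.028 0 0 0 0",
)

```text
t: 7.2
ee_pos: [0.383, 0.1852, 0.2814]
tool_rot: [-0.0, 0.039, 0.999, 0.0]
wrist_force: [-0.6, -0.2, -2.3]
grip_width: 0.0211
grasp_force: 60.0
```

step_arm(
  plan="0 0 0.1 0 0 0; 0 0 0.16 0 0 0; 0 0 0.16 0 0 0; 0 0 0.16 0 0 0; 0 0 0.16 0 0 0; 0 0 0.1 0 0 0; 0 0 0.02 0 0 0; 0 0 0 0 0 0",
)

```text
t: 8.0
ee_pos: [0.385, 0.1848, 0.0663]
tool_rot: [-0.001, 0.039, 0.999, -0.0]
wrist_force: [-0.4, -0.8, -2.0]
grip_width: 0.021
grasp_force: 60.0
```

```bash
cat > st.py <<'E'
from h import *
s=monitor.read_state();M=R.from_quat(s['tool_rot'],scalar_first=True).as_matrix();a=np.radians(-4.4);X=np.array([np.cos(a),np.sin(a),0]);Y=np.array([-X[1],X[0],0]);O=np.array([.6075,.167,0])
print('t',s['t'],'tcp',s['ee_pos'].round(4),'yaw(rail)',np.degrees(np.arctan2(-M[1,0],-M[0,0])).round(2),'tilt',np.degrees(M[:2,2]).round(2))
f=s['ee_pos']+.1235*-M[:,0]-O;print('front in clamp x,y',(f@X).round(4),(f@Y).round(4),'bottom z',s['ee_pos'][2]-.0016,'F',s['wrist_force'].round(1),'T',s['ft_torque'].round(3),'grip',s['grip_width'].round(4),s['grasp_force'])
E
python3 st.py; python3 - <<'E'
from h import *
c=read_camera('scene');s=monitor.read_state()
q=proj(c,[.5,.17,.03]).astype(int);print(q)
cv2.imwrite('pics/s3.png',cv2.resize(c['img'][q[1]-50:q[1]+50,q[0]-70:q[0]+70,::-1],None,fx=5,fy=5,interpolation=cv2.INTER_CUBIC))
E
```

```text
t 8.0 tcp [0.385  0.1848 0.0663] yaw(rail) -4.44 tilt [-0.1  -0.04]
[348 174]Traceback (most recent call last):
  File "st.py", line 4, in <module>
    f=s['ee_pos']+.1235*-M[:,0]-O;print('front in clamp x,y',(f@X).round(4),(f@Y).round(4),'bottom z',s['ee_pos'][2]-.0016,'F',s['wrist_force'].round(1),'T',s['ft_torque'].round(3),'grip',s['grip_width'].round(4),s['grasp_force'])
                                                                                                                                                                                            ^^^^^^^^^^^^^^^^^^^^^
AttributeError: 'float' object has no attribute 'round'
```

View pics/s3.png

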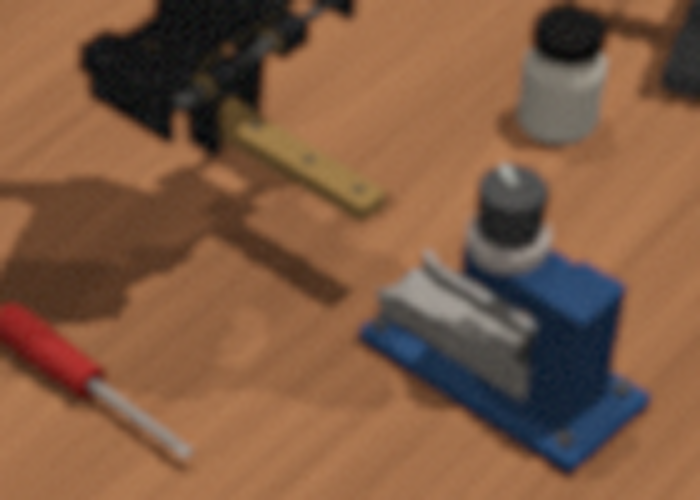

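The rail is held a few centimetres in front of the mouth and the slot is clear. I'll check its pitch from the dots, with the far dot at crop (361,190) and the middle one at (310,158).

```bash
sed -i "s/s\['grip_width'\].round(4)/s['grip_width']/" st.py; python3 st.py; python3 - <<'E'
from h import *
c=read_camera('scene');s=monitor.read_state();M=R.from_quat(s['tool_rot'],scalar_first=True).as_matrix()
q=proj(c,[.5,.17,.03]).astype(int)
for (u,v),dx in [((361,190),.1115),((310,158),.0715),((255,120),.0275)]:
    px=np.array([q[0]-70+(u+.5)/5-.5,q[1]-50+(v+.5)/5-.5])
    b=s['ee_pos']-M[:,0]*dx
    zs=np.arange(-.01,.03,.0005);e=[np.linalg.norm(proj(c,b+[0,0,z])-px) for z in zs];i=np.argmin(e);print(dx,zs[i],e[i])
E
```

```text
t 8.05 tcp [0.3863 0.1854 0.0675] yaw(rail) -4.43 tilt [0.06 0.02]
front in clamp x,y -0.0985 0.0013 bottom z 0.06594809435769516 F [ 0.7  0.7 -2.3] T [0.045 0.182 0.013] grip 0.02080028077461539 59.99960817396641
0.1115 0.008500000000000016 0.34936538739886724
0.0715 0.010500000000000018 0.6150163736306126
0.0275 0.01600000000000002 0.9851142826090813
```

The rail droops about 2–3°. I'll enter slightly high, then lower it onto the anvil so that it levels itself.

step_arm(
  plan="0 -0.005 0.06 0 0 0; 0 0 0.07 0 0 0; 0 0 0 0 0 0; -0.05 0 0 0 0 0; -0.06 0 0 0 0 0; -0.06 0 0 0 0 0; -0.05 0 0 0 0 0; 0 0 0 0 0 0",
)

```text
t: 8.9
ee_pos: [0.4437, 0.1805, 0.0352]
tool_rot: [0.002, 0.039, 0.999, 0.001]
wrist_force: [-0.3, -0.0, -2.4]
grip_width: 0.021
grasp_force: 60.0
```

```bash
python3 st.py
```

```text
t 8.9 tcp [0.4437 0.1805 0.0352] yaw(rail) -4.44 tilt [0.18 0.05]
front in clamp x,y -0.0409 0.0008 bottom z 0.03360375162170329 F [-0.3 -0.  -2.4] T [ 0.047  0.112 -0.005] grip 0.021002664517774022 59.99956637620926
```

step_arm(
  plan="0 0 0.008 0 0 0; 0 0 0.008 0 0 0; 0 0 0.006 0 0 0; 0 0 0.006 0 0 0; 0 0 0.004 0 0 0; 0 0 0 0 0 0",
)

```text
t: 9.5
ee_pos: [0.4399, 0.1802, 0.0261]
tool_rot: [-0.0, 0.038, 0.999, -0.0]
wrist_force: [-0.6, -0.1, -2.0]
grip_width: 0.0212
grasp_force: 60.0
```

```bash
python3 st.py
```

```text
t 9.5 tcp [0.4399 0.1802 0.0261] yaw(rail) -4.37 tilt [-0.03 -0.01]
front in clamp x,y -0.0446 0.0004 bottom z 0.02445870870871464 F [-0.6 -0.1 -2. ] T [ 0.015  0.11  -0.048] grip 0.02115316119910544 59.999675899744034
```

step_arm(
  plan="0 0 0.003 0 0 0; 0 0 0.003 0 0 0; 0 0 0.003 0 0 0; 0 0 0 0 0 0",
)

```text
t: 9.9
ee_pos: [0.4403, 0.1803, 0.0241]
tool_rot: [-0.0, 0.038, 0.999, 0.0]
wrist_force: [-1.4, -0.3, 1.5]
grip_width: 0.0215
grasp_force: 60.0
```

```bash
python3 st.py
```

```text
t 9.9 tcp [0.4403 0.1803 0.0241] yaw(rail) -4.38 tilt [-0.  0.]
front in clamp x,y -0.0443 0.0005 bottom z 0.022473977530404005 F [-1.4 -0.3  1.5] T [ 0.099  0.127 -0.03 ] grip 0.021456263710726113 59.99959208071232
```

step_arm(
  plan="-0.03 0 0 0 0 0; -0.03 0 0 0 0 0; -0.03 0 0 0 0 0; -0.03 0 0 0 0 0; -0.03 0 0 0 0 0; -0.03 0 0 0 0 0; 0 0 0 0 0 0",
)

```text
t: 10.6
ee_pos: [0.4866, 0.1768, 0.0245]
tool_rot: [0.0, 0.038, 0.999, 0.0]
wrist_force: [-3.2, -0.2, 5.7]
grip_width: 0.0214
grasp_force: 60.0
```

```bash
python3 st.py
```

```text
t 10.6 tcp [0.4866 0.1768 0.0245] yaw(rail) -4.4 tilt [0.04 0.01]
front in clamp x,y 0.0022 0.0005 bottom z 0.022925513586330503 F [-3.2 -0.2  5.7] T [-0.117  0.342 -0.05 ] grip 0.021353912994112018 60.000874400138855
```

step_arm(
  plan="-0.008 0 -0.002 0 0 0; -0.008 0 0 0 0 0; -0.008 0 0 0 0 0; -0.008 0 0 0 0 0; -0.004 0 0 0 0 0; 0 0 0 0 0 0",
)

```text
t: 11.2
ee_pos: [0.4939, 0.1761, 0.0248]
tool_rot: [-0.001, 0.038, 0.999, -0.0]
wrist_force: [-7.3, 0.6, 8.2]
grip_width: 0.0209
grasp_force: 60.0
```

step_arm(
  plan="-0.004 0 0 0 0 0; -0.004 0 0 0 0 0; -0.004 0 0 0 0 0; -0.004 0 0 0 0 0",
)

```text
t: 11.6
ee_pos: [0.4974, 0.1758, 0.0248]
tool_rot: [-0.001, 0.038, 0.999, -0.0]
wrist_force: [-9.0, 1.1, 8.8]
grip_width: 0.021
grasp_force: 60.0
```

step_arm(
  plan="0 0 -0.003 0 0 0; 0 0 -0.002 0 0 0; 0 0 0 0 0 0; 0 0 0 0 0 0",
)

```text
t: 12.0
ee_pos: [0.4991, 0.1757, 0.0256]
tool_rot: [0.001, 0.038, 0.999, 0.0]
wrist_force: [0.5, 0.3, -1.1]
grip_width: 0.0212
grasp_force: 60.0
```

```bash
python3 st.py
```

```text
t 12.0 tcp [0.4991 0.1757 0.0256] yaw(rail) -4.38 tilt [0.08 0.01]
front in clamp x,y 0.0147 0.0004 bottom z 0.024041462364472344 F [ 0.5  0.3 -1.1] T [ 0.034 -0.055 -0.025] grip 0.02119278650439283 59.99961420893669
```

step_arm(
  plan="-0.004 0 0 0 0 0; -0.004 0 0 0 0 0; -0.004 0 0 0 0 0; -0.004 0 0 0 0 0",
)

```text
t: 12.4
ee_pos: [0.5022, 0.1755, 0.0256]
tool_rot: [0.0, 0.038, 0.999, -0.0]
wrist_force: [-1.2, 0.6, -1.3]
grip_width: 0.0212
grasp_force: 60.0
```

step_arm(
  plan="-0.004 0 0 0 0 0; -0.004 0 0 0 0 0; -0.004 0 0 0 0 0; -0.004 0 0 0 0 0",
)

```text
t: 12.8
ee_pos: [0.5062, 0.1751, 0.0256]
tool_rot: [0.0, 0.038, 0.999, -0.0]
wrist_force: [0.1, 0.2, -1.4]
grip_width: 0.0212
grasp_force: 60.0
```

Front is at about x = 22 mm. I'll continue creeping.

step_arm(
  plan="-0.004 0 0 0 0 0; -0.004 0 0 0 0 0; -0.004 0 0 0 0 0",
)

```text
t: 13.1
ee_pos: [0.5065, 0.1751, 0.0256]
tool_rot: [-0.003, 0.038, 0.999, -0.0]
wrist_force: [-11.2, 2.5, 7.3]
grip_width: 0.0213
grasp_force: 60.0
```

step_arm(
  plan="-0.004 0 0 0 0 0; -0.004 0 0 0 0 0; -0.004 0 0 0 0 0",
)

```text
t: 13.4
ee_pos: [0.5066, 0.175, 0.0254]
tool_rot: [-0.006, 0.039, 0.999, -0.0]
wrist_force: [-19.5, 3.8, 15.8]
grip_width: 0.021
grasp_force: 60.0
```

step_arm(
  plan="-0.004 0 0 0 0 0; -0.004 0 0 0 0 0",
)

```text
t: 13.6
ee_pos: [0.5066, 0.175, 0.0254]
tool_rot: [-0.008, 0.039, 0.999, -0.001]
wrist_force: [-25.4, 5.0, 21.9]
grip_width: 0.0212
grasp_force: 60.0
```

Rigid stop felt at front x ≈ 22 mm, which is 97 mm in and within the stop's range. I'll ease off at once to a light push.

step_arm(
  plan="0.014 0 0 0 0 0; 0.008 0 0 0 0 0; 0 0 0 0 0 0",
)

```text
t: 13.9
ee_pos: [0.5065, 0.1751, 0.0255]
tool_rot: [-0.002, 0.038, 0.999, -0.0]
wrist_force: [-7.0, 1.1, 4.1]
grip_width: 0.0212
grasp_force: 60.0
```

```bash
python3 st.py
```

```text
t 13.9 tcp [0.5065 0.1751 0.0255] yaw(rail) -4.37 tilt [-0.21 -0.02]
front in clamp x,y 0.0222 0.0004 bottom z 0.023907660307111694 F [-7.   1.1  4.1] T [0.251 1.078 0.02 ] grip 0.021218105587354808 59.99975100159645
```

step_arm(
  plan="0.004 0 0 0 0 0; 0 0 0 0 0 0; 0 0 0 0 0 0; 0 0 0 0 0 0; 0 0 0 0 0 0; 0 0 0 0 0 0; 0 0 0 0 0 0",
  claw=0.7,
)

```text
t: 14.6
ee_pos: [0.5077, 0.175, 0.0257]
tool_rot: [0.0, 0.038, 0.999, -0.0]
wrist_force: [0.6, -0.2, -1.3]
grip_width: 0.0742
grasp_force: 0.0
```

```bash
python3 st.py; python3 -c "
from h import *
print(monitor.read_state()['q'].round(3))"
```

```text
t 14.6 tcp [0.5077 0.175  0.0257] yaw(rail) -4.38 tilt [ 0.01 -0.  ]
front in clamp x,y 0.0233 0.0004 bottom z 0.024097982260491157 F [ 0.6 -0.2 -1.3] T [ 0.015 -0.019 -0.007] grip 0.07420459073323385 0.0
[ 0.286  0.253  2.081 -0.     0.807 -1.209]
```

step_arm(
  plan="0 0 -0.1 0 0 0; 0 0 -0.16 0 0 0; 0 0 -0.16 0 0 0; 0 0 -0.16 0 0 0; 0 0 -0.12 0 0 0; -0.08 0 0 0 0 0; -0.16 0 0 0 0 0; -0.16 0 0 0 0 0",
)

```text
t: 15.4
ee_pos: [0.6083, 0.1676, 0.2016]
tool_rot: [0.001, 0.038, 0.999, 0.0]
wrist_force: [0.2, 0.1, 0.6]
grip_width: 0.0749
grasp_force: 0.0
```

step_arm(
  plan="0 0 0 0 0 0; 0 0 0 0 0 0",
)

```text
t: 15.6
ee_pos: [0.6073, 0.1672, 0.1999]
tool_rot: [-0.001, 0.039, 0.999, -0.0]
wrist_force: [-0.8, 0.4, 0.3]
grip_width: 0.075
grasp_force: 0.0
```

```bash
python3 st.py; python3 - <<'E'
from h import *
import pickle
w=read_camera('wrist');pickle.dump(w,open('w3.pkl','wb'));save(w,'w3')
O=np.array([.6075,.167,0]);a=np.radians(-4.4);X=np.array([np.cos(a),np.sin(a),0])
print(proj(w,O+[0,0,.146]),proj(w,O-.1278*X+[0,0,.038]))
E
```

```text
t 15.6 tcp [0.6073 0.1672 0.1999] yaw(rail) -4.42 tilt [-0.1  -0.02]
front in clamp x,y 0.1233 0.0001 bottom z 0.19829641724564068 F [-0.8  0.4  0.3] T [-0.001 -0.012 -0.02 ] grip 0.07502390172511474 0.0
[323.52721792 222.19187502] [323.6461063   27.11139099]
```

View pics/w3.png

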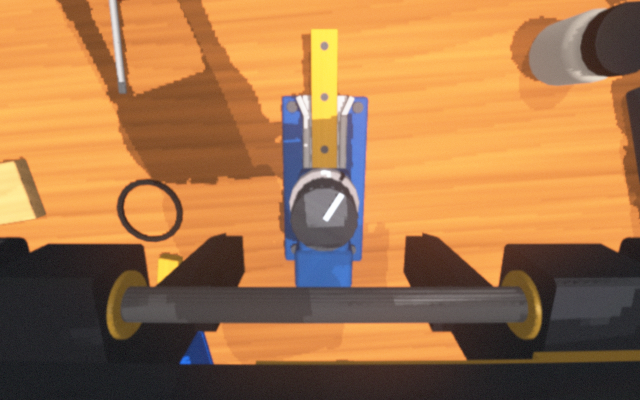

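The rail sits in the slot with its near end at about (324,29); I predicted row 27. The knob disc is centred at about (326,214). I'll check where that puts the axis.

```bash
python3 - <<'E'
from h import *
import pickle
w=pickle.load(open('w3.pkl','rb'))
print(onz(w,(326,214),.146),onz(w,(324,29.5),.038))
g=cv2.GaussianBlur(cv2.cvtColor(w['img'],cv2.COLOR_RGB2GRAY),(3,3),0)
c=cv2.HoughCircles(g[165:260,280:372],cv2.HOUGH_GRADIENT,1,5,param1=80,param2=12,minRadius=26,maxRadius=42)
for x,y,r in c[0][:5]: print(x+280,y+165,r,onz(w,(x+280,y+165),.146))
p=proj(w,[.6075,.167,.146]);print(np.linalg.norm(proj(w,[.6075,.187,.146])-p))
E
```

```text
[0.60259463 0.16882125 0.146     ] [0.48186599 0.17695229 0.038     ]
323.5 203.5 34.3 [0.59615011 0.16785753 0.146     ]
328.5 207.5 40.3 [0.59877181 0.17056015 0.146     ]
321.5 211.5 41.4 [0.60087695 0.16632829 0.146     ]
321.5 217.5 41.4 [0.60452882 0.16604164 0.146     ]
317.5 214.5 39.2 [0.60252042 0.1638625  0.146     ]
34.180122562638246
```

step_arm(
  plan="0.009 0 0.08 0 0 0; 0 0 0.1 0 0 0; 0 0 0.08 0 0 0; 0 0 0.032 0 0 0; 0 0 0 0 0 0",
)

```text
t: 16.15
ee_pos: [0.603, 0.1675, 0.1264]
tool_rot: [-0.002, 0.038, 0.999, -0.0]
wrist_force: [0.5, 0.1, -0.2]
grip_width: 0.0749
grasp_force: 0.0
```

step_arm(
  plan="0 0 0 0 0 0; 0 0 0 0 0 0; 0 0 0 0 0 0; 0 0 0 0 0 0; 0 0 0 0 0 0; 0 0 0 0 0 0; 0 0 0 0 0 0",
  claw=-1,
  newtons=45,
)

```text
t: 16.85
ee_pos: [0.6055, 0.1674, 0.1284]
tool_rot: [0.0, 0.038, 0.999, -0.0]
wrist_force: [0.4, -1.0, 4.6]
grip_width: 0.0392
grasp_force: 45.0
```

```bash
python3 st.py
```

```text
t 16.85 tcp [0.6055 0.1674 0.1284] yaw(rail) -4.37 tilt [ 0.05 -0.01]
front in clamp x,y 0.1214 0.0003 bottom z 0.12679829983681112 F [ 0.4 -1.   4.6] T [-0.217  0.151  0.074] grip 0.039211695503557964 44.999476969242096
```

step_arm(
  plan="0 0 0 0 0 0.04; 0 0 0 0 0 0.05; 0 0 0 0 0 0.05; 0 0 0 0 0 0.05",
)

```text
t: 17.25
ee_pos: [0.6055, 0.1675, 0.1284]
tool_rot: [0.001, 0.188, 0.982, -0.0]
wrist_force: [-0.9, -0.5, 4.8]
grip_width: 0.0392
grasp_force: 45.0
```

```bash
python3 st.py
```

```text
t 17.25 tcp [0.6055 0.1675 0.1284] yaw(rail) -21.62 tilt [ 0.06 -0.02]
front in clamp x,y 0.1159 -0.0362 bottom z 0.12678926696101703 F [-0.9 -0.5  4.8] T [-0.149  0.094  0.26 ] grip 0.03924149600325239 44.99688494950533
```

step_arm(
  plan="0 0 0 0 0 0.05; 0 0 0 0 0 0.05; 0 0 0 0 0 0.05; 0 0 0 0 0 0.05",
)

```text
t: 17.65
ee_pos: [0.6055, 0.1675, 0.1284]
tool_rot: [0.001, 0.339, 0.941, 0.0]
wrist_force: [-0.0, -2.1, 4.2]
grip_width: 0.039
grasp_force: 45.0
```

```bash
python3 st.py
```

```text
t 17.65 tcp [0.6055 0.1675 0.1284] yaw(rail) -39.62 tilt [ 0.06 -0.01]
front in clamp x,y 0.0988 -0.0708 bottom z 0.12678440601068003 F [-0.  -2.1  4.2] T [-0.205  0.066  0.246] grip 0.03902764868065662 44.996964912861586
```

step_arm(
  plan="0 0 0 0 0 0.05; 0 0 0 0 0 0.05; 0 0 0 0 0 0.05",
)

```text
t: 17.95
ee_pos: [0.6055, 0.1676, 0.1284]
tool_rot: [0.001, 0.447, 0.894, 0.0]
wrist_force: [-0.3, -1.5, 3.3]
grip_width: 0.0388
grasp_force: 45.0
```

```bash
python3 st.py
```

```text
t 17.95 tcp [0.6055 0.1676 0.1284] yaw(rail) -53.12 tilt [ 0.07 -0.01]
front in clamp x,y 0.0795 -0.0924 bottom z 0.12679809236915476 F [-0.3 -1.5  3.3] T [-0.188  0.095  0.235] grip 0.03878159210713763 44.996922723948956
```

Still free at 49° turned.

step_arm(
  plan="0 0 0 0 0 0.05; 0 0 0 0 0 0.05; 0 0 0 0 0 0.05",
)

```text
t: 18.25
ee_pos: [0.6056, 0.1676, 0.1284]
tool_rot: [0.001, 0.549, 0.836, 0.0]
wrist_force: [-0.4, -1.9, 3.7]
grip_width: 0.039
grasp_force: 45.0
```

```bash
python3 st.py
```

```text
t 18.25 tcp [0.6056 0.1676 0.1284] yaw(rail) -66.62 tilt [ 0.07 -0.01]
front in clamp x,y 0.0556 -0.1088 bottom z 0.12680303065726023 F [-0.4 -1.9  3.7] T [-0.246  0.032  0.199] grip 0.03897185129397017 44.99668205156922
```

step_arm(
  plan="0 0 0 0 0 0.05; 0 0 0 0 0 0.05",
)

```text
t: 18.45
ee_pos: [0.6056, 0.1676, 0.1284]
tool_rot: [0.001, 0.613, 0.79, 0.0]
wrist_force: [-0.7, -0.4, 4.3]
grip_width: 0.0392
grasp_force: 45.0
```

```bash
python3 st.py
```

```text
t 18.45 tcp [0.6056 0.1676 0.1284] yaw(rail) -75.62 tilt [ 0.08 -0.01]
front in clamp x,y 0.0378 -0.1165 bottom z 0.12680336238376985 F [-0.7 -0.4  4.3] T [-0.225  0.034  0.254] grip 0.03921390400037931 44.996477868407965
```

step_arm(
  plan="0 0 0 0 0 0.05; 0 0 0 0 0 0.05",
)

```text
t: 18.65
ee_pos: [0.6056, 0.1676, 0.1284]
tool_rot: [0.001, 0.673, 0.74, 0.0]
wrist_force: [0.8, 0.0, 3.8]
grip_width: 0.0389
grasp_force: 45.0
```

```bash
python3 st.py
```

```text
t 18.65 tcp [0.6056 0.1676 0.1284] yaw(rail) -84.62 tilt [ 0.08 -0.01]
front in clamp x,y 0.0191 -0.1213 bottom z 0.12679489771855126 F [0.8 0.  3.8] T [-0.293  0.107  0.259] grip 0.03891175149099979 44.996761344373226
```

step_arm(
  plan="0 0 0 0 0 0.05; 0 0 0 0 0 0.05",
)

```text
t: 18.85
ee_pos: [0.6056, 0.1676, 0.1284]
tool_rot: [0.001, 0.729, 0.684, 0.0]
wrist_force: [0.4, -0.9, 3.6]
grip_width: 0.0389
grasp_force: 45.0
```

```bash
python3 st.py
```

```text
t 18.85 tcp [0.6056 0.1676 0.1284] yaw(rail) -93.62 tilt [ 0.08 -0.01]
front in clamp x,y -0.0002 -0.123 bottom z 0.12677820199594916 F [ 0.4 -0.9  3.6] T [-0.262  0.037  0.236] grip 0.038921215493215436 44.99680481851101
```

step_arm(
  plan="0 0 0 0 0 0.05; 0 0 0 0 0 0.05",
)

```text
t: 19.05
ee_pos: [0.6057, 0.1676, 0.1284]
tool_rot: [0.001, 0.781, 0.625, 0.001]
wrist_force: [-0.0, -1.0, 4.3]
grip_width: 0.0398
grasp_force: 45.0
```

```bash
python3 st.py
```

```text
t 19.05 tcp [0.6057 0.1676 0.1284] yaw(rail) -102.62 tilt [ 0.09 -0.01]
front in clamp x,y -0.0195 -0.1218 bottom z 0.12682819461788666 F [-0.  -1.   4.3] T [-0.268  0.119  0.246] grip 0.039753239083650235 44.9966855160892
```

step_arm(
  plan="0 0 0 0 0 0.05; 0 0 0 0 0 0.05",
)

```text
t: 19.25
ee_pos: [0.6057, 0.1676, 0.1284]
tool_rot: [0.001, 0.827, 0.562, 0.001]
wrist_force: [0.5, -1.2, 3.8]
grip_width: 0.0388
grasp_force: 45.0
```

```bash
python3 st.py
```

```text
t 19.25 tcp [0.6057 0.1676 0.1284] yaw(rail) -111.62 tilt [ 0.09 -0.01]
front in clamp x,y -0.0383 -0.1175 bottom z 0.12680939698402482 F [ 0.5 -1.2  3.8] T [-0.23   0.097  0.259] grip 0.03878203320492503 44.997015818953514
```

step_arm(
  plan="0 0 0 0 0 0.05; 0 0 0 0 0 0.05",
)

```text
t: 19.45
ee_pos: [0.6058, 0.1675, 0.1284]
tool_rot: [0.001, 0.869, 0.496, 0.001]
wrist_force: [0.1, -0.5, 3.9]
grip_width: 0.0392
grasp_force: 45.0
```

```bash
python3 st.py
```

```text
t 19.45 tcp [0.6058 0.1675 0.1284] yaw(rail) -120.59 tilt [ 0.09 -0.02]
front in clamp x,y -0.0563 -0.1104 bottom z 0.1267950579723553 F [ 0.1 -0.5  3.9] T [-0.279  0.085  0.448] grip 0.03921210063951903 44.996870029717684
```

step_arm(
  plan="0 0 0 0 0 0.05; 0 0 0 0 0 0.05",
)

```text
t: 19.65
ee_pos: [0.6058, 0.1675, 0.1284]
tool_rot: [0.001, 0.905, 0.426, 0.001]
wrist_force: [0.7, -1.8, 3.5]
grip_width: 0.039
grasp_force: 45.0
```

```bash
python3 st.py
```

```text
t 19.65 tcp [0.6058 0.1675 0.1284] yaw(rail) -129.58 tilt [ 0.1  -0.02]
front in clamp x,y -0.0729 -0.1005 bottom z 0.126785609740739 F [ 0.7 -1.8  3.5] T [-0.206  0.057  0.454] grip 0.03895310079662015 44.99686310067773
```

step_arm(
  plan="0 0 0 0 0 0.05",
)

```text
t: 19.75
ee_pos: [0.6058, 0.1675, 0.1284]
tool_rot: [0.001, 0.921, 0.39, 0.001]
wrist_force: [0.2, -1.5, 3.0]
grip_width: 0.0389
grasp_force: 45.0
```

```bash
python3 st.py
```

```text
t 19.75 tcp [0.6058 0.1675 0.1284] yaw(rail) -134.08 tilt [ 0.1  -0.02]
front in clamp x,y -0.0806 -0.0946 bottom z 0.12678632491889602 F [ 0.2 -1.5  3. ] T [-0.275  0.046  0.488] grip 0.03893411764164371 44.9968565069139
```

Torque levelled at about 0.45 over three readings (0.448, 0.454, 0.488), so the knob has slipped roughly 13–22°. I'll release and lift.

step_arm(
  plan="0 0 0 0 0 0; 0 0 0 0 0 0; 0 0 0 0 0 0; 0 0 0 0 0 0; 0 0 0 0 0 0; 0 0 0 0 0 0; 0 0 0 0 0 0",
  claw=0.7,
)

```text
t: 20.45
ee_pos: [0.605, 0.1676, 0.1277]
tool_rot: [-0.0, 0.92, 0.391, -0.0]
wrist_force: [0.9, -0.1, 0.4]
grip_width: 0.0748
grasp_force: 0.0
```

step_arm(
  plan="0 0 -0.04 0 0 0; 0 0 -0.12 0 0 0; 0 0 -0.16 0 0 0; 0 0 -0.16 0 0 0; 0 0 -0.12 0 0 0; 0 0 0 0 0 0; 0 0 0 0 0 0",
)

```text
t: 21.15
ee_pos: [0.6055, 0.1677, 0.2792]
tool_rot: [0.0, 0.92, 0.391, 0.001]
wrist_force: [-0.5, -0.7, 0.6]
grip_width: 0.0752
grasp_force: 0.0
```

```bash
python3 st.py; python3 - <<'E'
from h import *
w=read_camera('wrist');c=read_camera('scene')
p=proj(w,[.6055,.1675,.13]).astype(int);q=proj(c,[.58,.17,.06]).astype(int);print(p,q)
a=cv2.resize(w['img'],None,fx=.75,fy=.75);b=cv2.resize(c['img'][q[1]-40:q[1]+40,q[0]-48:q[0]+48],None,fx=3.7,fy=3.7,interpolation=cv2.INTER_CUBIC)
x0=max(0,min(540,p[0]-50));y0=max(0,min(300,p[1]-50))
d=cv2.resize(w['img'][y0:y0+100,x0:x0+100],None,fx=3,fy=3,interpolation=cv2.INTER_CUBIC)
im=np.zeros((600,790,3),np.uint8);im[:300,:480]=a;im[300:596,:355]=b;im[300:600,480:780]=d
cv2.imwrite('pics/f.png',im[:,:,::-1])
E
```

```text
t 21.15 tcp [0.6055 0.1677 0.2792] yaw(rail) -133.97 tilt [0.15 0.03]
front in clamp x,y -0.0807 -0.0946 bottom z 0.27757807076005153 F [-0.5 -0.7  0.6] T [-0.056  0.138 -0.019] grip 0.07524547642736983 0.0
[322 188] [370 178]
```

View pics/f.png

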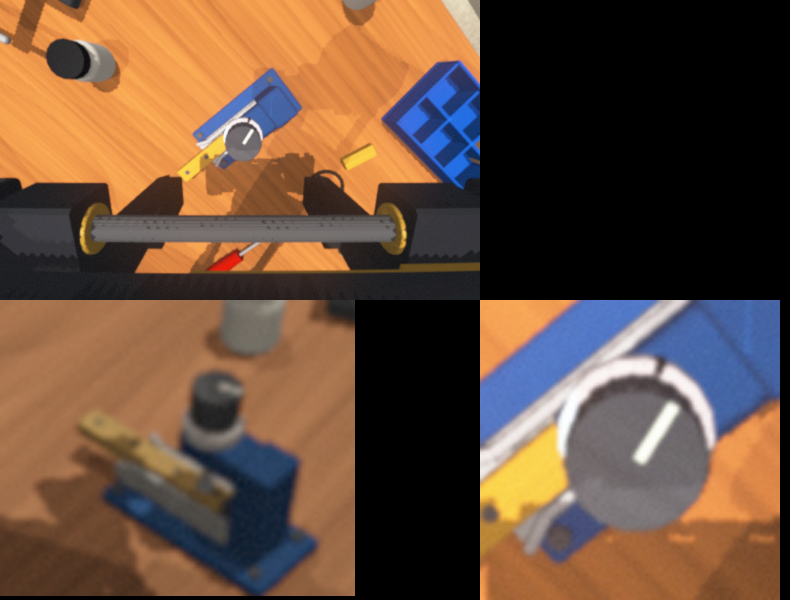

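The final view shows the rail clamped in the slot. The white line is about 15° clockwise of the collar mark (crop (675,405) against (660,367)), so it slipped a little and well under 60°. The hand is clear, so I'll hand the job in.

```bash
python3 -c "
from bench import manip
print(manip.sign_off())"
```

```text
the job is handed in; nothing more can be done
None
```

The job is handed in at about 21 s: the rail is in the slot against the end stop and clamped, and the knob slipped about 15°. While I was feeling for the stop, the push briefly reached about 26 N, just over the 25 N limit, before I eased off.

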